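Seat the end cap of a pastry filler with a ratchet clamp

TASK

Swing the long handle of the bench clamp shut by feel until its jaw has pushed the end cap fully home in the filler cylinder and bears on it firmly, without crushing it, then let go so that the ratchet alone keeps the cap held tight for a moment. Then press the handle sideways (down) to free the ratchet teeth without forcing them, let the clamp swing fully open and leave it so, with the dishes around it undisturbed.

Things in the scene. Friction and masses are not known exactly. Their poses are not given: they have to be found in the camera images.
- press: steel bench clamp like big locking scissors lying level, bolted to the counter on a dark base plate 170 x 220 x 12 mm. Origin: at counter height under the scissor pivot. Scissor plane (mid-height of handles and jaws) 75 mm above the counter. Own -x: the handles' side; +x: the jaws' side; z up. The short fixed handle ends at (-100, -42) mm, the fixed jaw lies at y = +137 mm
- lever (a joint): angle of the moving half of the clamp about the vertical pivot, rad: 0 = fully open, grows as the handle swings towards the fixed handle (counter-clockwise from above, the handle end moving to the clamp's -y); stop at 0.74. A weak spring (0.8 to 3.3 N at the handle end) swings it open. Nine ratchet teeth catch it, the first at 0.17, then every 0.068 (10 mm of handle travel); each tooth adds a bump of about 2 to 3 N at the handle end while closing
- thumb_pad (a point): centre of the round thumb pad (flat disc, 36 mm diameter, 14 mm thick, upright axis) at the end of the long moving handle, 150 mm from the pivot; free space all round and 57 mm below it. In the clamp's frame it lies at (-150 cos a, 150 sin a) mm with a = 0.50 - lever. Push it from the side to close, or pinch it from above
- handle: springy moving handle (bar 12 x 10 mm), a sprung catch tooth on top; origin on the pivot, own -x along it to the thumb pad, which can be pressed down (sideways to the scissor plane) up to 11 mm with 1 to 6 N, 3 N more when the teeth are loaded. From 6.5 mm down the teeth are free; let up beyond lever 0.17 they catch again: keep it down as it swings open on its arc
- rack: fixed ratchet bar over the moving handle, 95 mm from the pivot, teeth on its underside, top 20 mm above the scissor plane (95 mm over the counter); its frame is the clamp's
- pad: sprung pressing pad (4 N per mm, 14 mm stroke) on the moving jaw, 55 mm from the pivot, that pushes on the cap with about 2.7 times the push at the thumb pad beyond spring and bumps. From tooth to tooth its force changes by 15 N. A steady push of 14 to 17 N at the thumb pad brings the cap home and leaves it held tight (over 8 N) by the last tooth passed
- cap (a joint): how far the steel end cap (50 mm disc) is pushed into the filler cylinder (aluminium, 50 x 105 mm, lying along the clamp's y in a black cradle between the jaws), m: starts at 0 to 0.002; 0.007 = home, hard stop. 10 N of friction, stays as left. How far along y the cylinder sits, and so the lever angle at home, varies unseen by up to 9 mm either way. 45 N from the pressing pad crushes it
- bowl: white bowl, 116 mm wide, 50 mm high, origin under its centre; leave it alone
- saucer: white plate, 150 mm wide, 18 mm high, origin under its centre; leave it alone
- steel_cup: steel cup, 68 mm wide, 70 mm high, origin under its centre; leave it alone

How it is judged (in metres and radians):
On the way:
1. the cap is fully home and the ratchet alone keeps the clamp shut and the cap held tight (over 8 N), nothing touching the handle (value of joint cap above 0.0062 m and value of joint lever above 0.16 rad and contact force between pad and anything else above 8 N and contact force between handle and the fingers below 0.1 N and contact force between handle and the arm below 0.1 N), for 0.4 s.
At the end, for the whole second after the job is handed in: the clamp stands open (lever below 0.06 rad), the cap is home (pushed in more than 6.2 of 7 mm) and the dishes are at rest (value of joint lever below 0.06 rad and value of joint cap above 0.0062 m and linear speed of each of bowl, saucer, steel_cup below 0.02 m/s); the robot touches nothing.
It fails at once if the pressing pad pushes with more than 45 N (the cap is crushed) (contact force between pad and anything else above 45 N).
It fails at once if the ratchet teeth are forced (more than 60 N between handle and ratchet bar) (contact force between handle and rack above 60 N).
It fails at once if the bowl is moved by more than 20 mm (distance of bowl from where it was at the start of the episode above 0.02 m).
It fails at once if the saucer is moved by more than 20 mm (distance of saucer from where it was at the start of the episode above 0.02 m).
It fails at once if the steel cup is moved by more than 20 mm (distance of steel_cup from where it was at the start of the episode above 0.02 m).
It also fails if it takes over 70 s, if anything falls off the work surface, if the arm or the gripper's body presses on something with over 40 N, if the wrist force passes 120 N, or if a joint passes its speed limit or range.

ROBOT

A 6-joint arm with a two-finger parallel gripper is mounted at the origin on the work surface. World frame = base frame: x ahead of the robot, y to its left, z up, the work surface at z = 0. Lengths are in m, angles in degrees, forces in N, time in s.
With the tool pointing down it reaches from about 0.3 to 1 m from the base axis. Payload 5.1 kg.
Tool frame: the origin (TCP) lies between the finger pads; the fingertips stand 22 mm ahead of it and the grasp point (between the pads) lies 3 mm ahead of it; z points along the fingers, y is the line along which they close (so a half turn about z gives the same grasp; the last joint's range is limited). The gripper opens to 95 mm and grips with 3 to 60 N. Pads are 20 mm wide; open, the fingers measure 119 mm over their backs; the gripper's body (75 mm by 180 mm) begins 59 mm behind the grasp point.
Start: joints at [-80.134, 7.093, 94.555, -0, 78.352, -4.733], TCP at [0.164, -0.629, 0.216] pointing down, gripper open.
Joint ranges: [-149.61, 149.61], [-58.7, 133.49], [1.44, 155.28], [-77.14, 257.14], [18.33, 153.61], [-166.67, 166.67]. Speed limits (degrees/s): [147.25, 147.25, 180, 180, 180, 180].

INTERFACE

Orientations are given as [roll, pitch, yaw] about the fixed x, y, z axes, in that order (R = Rz(yaw) Ry(pitch) Rx(roll)).
In Python, from workcell import env gives the robot as it stands. Calls block until the motion is done:
- env.move_pose(position, orientation): joint-space move of the TCP to a pose.
- env.move_straight(position, rotation=None, max_speed=0.15, f_stop=None): straight line of the TCP; rotation=None keeps the orientation; max_speed is the mean speed in m/s. With f_stop (N) it stops when the force on the tool has changed by that much, and returns True; else False.
- env.movej(angles): joint-space move.
- env.open() and env.close(grip_force=None): open the fingers fully, or close them until they stop; grip_force is the grip in N (None keeps the last).
- env.dwell(seconds).
- env.inverse_kinematics(position, orientation): joint angles nearest the present ones, or None.
- env.get_obs(): the state.
- env.camera(name): name is "side" or "top" or "wrist"; returns a dict with "img" (420x560x3 uint8, blue, green, red), "fx", "fy", "cx", "cy" (pixels), "eye" and "orientation" of the camera in the world; the wrist camera has in their place "tool_from_camera" (4x4, takes a point from camera to tool coordinates, whose origin is the TCP and whose axes are the flange's). Camera axes: x right, y down, z forward; pixel columns grow to the right and rows downward; lengths in m; the calibration is good to about 2 mm. A picture is of the moment at which its call begins: read the wrist's pose just before it. There is no depth.
A pose or a line that the arm cannot do raises env.PlanningError and nothing moves.
- env.hand_in(): hands the job in; it is judged then, once.
The state is a dict: "clock": time; "q": joint angles; "joint_velocities": joint speeds; "joint_efforts": joint torques, N m; "ee_pos": TCP position; "eef_rot": TCP orientation; "contact_force": force on the tool from outside, world axes, zero at the start; "moment": the same for the moment, N m; "gripper_width": finger opening in m; "grip_force": force on a finger pad.
Only numpy, scipy, OpenCV 4.12 (cv2) and the standard library are available. Lean on these libraries where they do the work, as an engineer would, in place of code of your own. Each camera call takes 0.05 s, during which the arm holds its last target. There are 200 camera calls.

## Working session

There is one attempt and no reset: what is moved stays moved. The work goes in short steps, each a Python script; the robot and the scene stay as the last script left them, time stands still between calls to the robot, and variables do not carry over. Pictures are saved under pics/ and viewed, at most 10 in all, crops included, and the job is handed in when it is done.

```bash
mkdir -p pics; ls; python3 - <<'E'
from workcell import env
import cv2,numpy as np
for n in("top","side"):
    c=env.camera(n); cv2.imwrite(f"pics/{n}0.png",c["img"]); print(n,{k:np.round(v,4).tolist() for k,v in c.items() if k!="img"})
o=env.get_obs();print({k:np.round(v,3).tolist() for k,v in o.items()})
E
```

```text
pics
top {'fx': 442.1933, 'fy': 442.1933, 'cx': 283.851, 'cy': 205.5952, 'eye': [0.5327, 0.047, 1.1005], 'orientation': [-174.1869, 0.1285, -88.6047]}
side {'fx': 430.1775, 'fy': 430.1775, 'cx': 277.8916, 'cy': 208.5972, 'eye': [0.3611, 0.5467, 0.6088], 'orientation': [-132.1448, 0.2275, -151.2166]}
{'clock': 0.1, 'q': [-80.133, 7.131, 94.624, 0.0, 78.353, -4.732], 'joint_velocities': [0.043, -0.103, -0.153, -0.002, -0.049, -0.077], 'joint_efforts': [0.0, -41.888, -36.11, 0.078, 0.046, -0.0], 'ee_pos': [0.164, -0.628, 0.215], 'eef_rot': [-179.892, -0.009, 14.599], 'contact_force': [0.947, -0.793, 0.288], 'moment': [-0.015, -0.012, -0.042], 'grip_force': 0.0, 'gripper_width': 0.095}
```

View pics/top0.png

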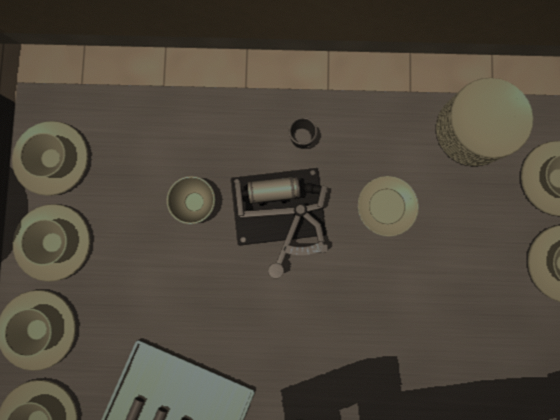

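View pics/side0.png

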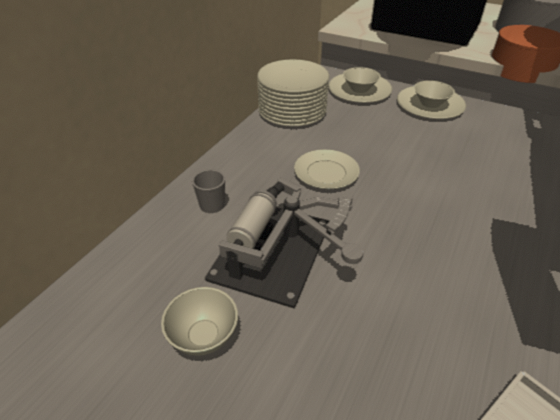

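```bash
cat > h.py <<'E'
import numpy as np, cv2
from scipy.spatial.transform import Rotation as R
def ray(c,uv,z):
    d=R.from_euler('xyz',c["orientation"],degrees=True).apply([(uv[0]-c["cx"])/c["fx"],(uv[1]-c["cy"])/c["fy"],1])
    e=np.array(c["eye"]); return e+d*(z-e[2])/d[2]
E
python3 - <<'E'
from workcell import env
from h import *
c=env.camera("top")
im=c["img"][150:300,200:400]; im=np.clip(cv2.resize(im,None,fx=4,fy=4,interpolation=cv2.INTER_CUBIC)*1.6,0,255)
cv2.imwrite("pics/top1.png",im)
P=ray(c,(300,210),.085);T=ray(c,(276,270),.082);F=ray(c,(322,247),.08)
print(P,T,F,np.linalg.norm((P-T)[:2]))
for n,p,z in(("bowl",(191,200),.05),("sauc",(388,206),.018),("cup",(303,133),.07)):print(n,ray(c,p,z))
s=env.camera("side")
print("side pivot",ray(s,(291,202),.085),"pad",ray(s,(353,254),.08))
E
```

```text
[0.62672591 0.01427919 0.085     ] [0.48825312 0.06607902 0.082     ] [ 0.54306933 -0.038169    0.08      ] 0.1478442967207441
bowl [0.64768636 0.27429903 0.05      ]
sauc [ 0.64802723 -0.20399933  0.018     ]
cup [0.81242992 0.01045669 0.07      ]
side pivot [0.62911541 0.01299178 0.085     ] pad [0.48274895 0.07401772 0.08      ][ WARN:0@0.194] global loadsave.cpp:1063 imwrite_ Unsupported depth image for selected encoder is fallbacked to CV_8U.
```

View pics/top1.png

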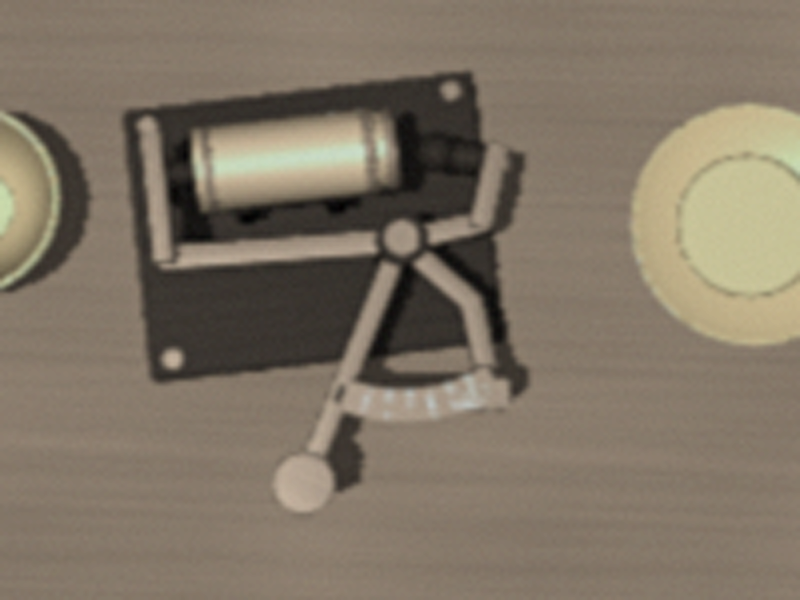

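```bash
cat >> h.py <<'E'
PIV=np.array([.628,.0138]); YAW=np.radians(7.1)
def pose(lev,dt=0.,z=.08,r=.15):
    """TCP pose at the thumb pad for a lever angle; dt = shift in the closing direction"""
    ph=YAW+np.pi-.5+lev
    p=PIV+r*np.array([np.cos(ph),np.sin(ph)])+dt*np.array([-np.sin(ph),np.cos(ph)])
    return [*p,z],[180,0,np.degrees(ph)-180]
def tang(lev):
    ph=YAW+np.pi-.5+lev; return np.array([-np.sin(ph),np.cos(ph),0])
E
python3 - <<'E'
from workcell import env
from h import *
p,o=pose(0,z=.22); env.move_pose(p,o); env.dwell(.2)
s=env.get_obs(); c=env.camera("wrist"); T=c["tool_from_camera"]; cv2.imwrite("pics/w0.png",np.clip(c["img"]*1.5,0,255).astype(np.uint8))
print(s["clock"],s["ee_pos"],s["eef_rot"],np.round(T,4).tolist(),c["fx"],c["cx"],c["cy"])
Rt=R.from_euler('xyz',s["eef_rot"],degrees=True)
def proj(P):
    q=Rt.inv().apply(np.array(P)-s["ee_pos"]); q=np.linalg.inv(T)@[*q,1]; return c["fx"]*q[0]/q[2]+c["cx"],c["fy"]*q[1]/q[2]+c["cy"]
print("expected pad px",proj([*pose(0)[0][:2],.082]),"pivot",proj([*PIV,.085]))
E
```

```text
3.1167 [0.48858844 0.0685185  0.21996305] [ 1.79998090e+02  5.05022128e-03 -2.15894753e+01] [[-0.0004, -0.9567, -0.2912, 0.0836], [1.0, -0.0005, 0.0003, -0.0], [-0.0005, -0.2912, 0.9567, -0.1691], [0.0, 0.0, 0.0, 1.0]] 299.569619580126 278.9875343416354 214.4039241126604
expected pad px (np.float64(278.61756994415373), np.float64(205.71937808118875)) pivot (np.float64(278.36580754636975), np.float64(46.900043046748095))
```

View pics/w0.png

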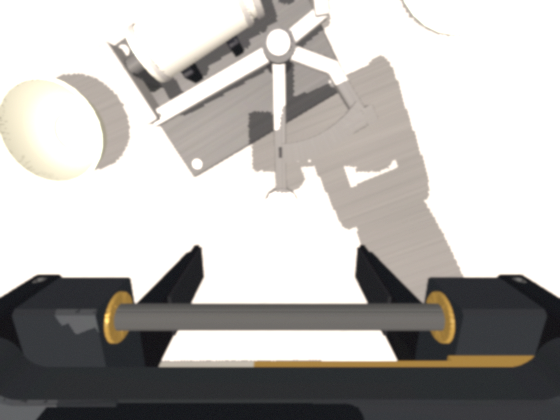

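```bash
cat >> h.py <<'E'
def force(env,t,n=4):
    f=[]
    for _ in range(n): env.dwell(.02); f.append(env.get_obs()["contact_force"])
    return np.mean(f,0),-np.mean(f,0)@t
E
python3 - <<'E'
from workcell import env
from h import *
p,o=pose(0,z=.08); env.move_straight(p,max_speed=.1); env.dwell(.2)
b=force(env,tang(0),8)[0]; print("base",b)
p,o=pose(0,dt=.024); env.move_straight(p,o,.08)
lev=0.
for lev in np.arange(0,.17,.02):
    p,o=pose(lev,dt=.0295); env.move_straight(p,o,.04); F,f=force(env,tang(lev)); f+=b@tang(lev)
    e=env.get_obs(); print(round(lev,3),round(f,2),np.round(F-b,2),round(e["clock"],2),np.round(np.array(e["ee_pos"])-p,4))
    if f>12: break
E
```

```text
base [-0.31954684 -0.00581703 -0.25774082]
0.0 0.1 [ 0.49 -0.08  0.08] 5.85 [0. 0. 0.]
0.02 1.13 [0.22 1.13 0.32] 6.17 [0.     0.0003 0.    ]
0.04 1.1 [-0.43  1.32  0.59] 6.48 [0.     0.0001 0.    ]
0.06 1.17 [-0.05  1.25  0.64] 6.8 [-0.      0.0001  0.    ]
0.08 1.02 [0.19 1.01 1.37] 7.12 [-0.      0.0001 -0.    ]
0.1 1.65 [0.29 1.63 0.2 ] 7.43 [ 0.      0.0002 -0.    ]
0.12 2.35 [ 0.7   2.25 -0.14] 7.75 [-0.      0.0001 -0.    ]
0.14 3.49 [ 0.77  3.4  -0.1 ] 8.07 [-0.      0.0001 -0.    ]
0.16 0.33 [0.04 0.32 0.81] 8.38 [-0.0001 -0.0004  0.    ]
```

```bash
python3 - <<'E'
from workcell import env
from h import *
b=np.array([-.32,-.006,-.258]); lev=.16; f=0; log=[]
while lev<.72:
    lev+=.0133 if f<10 else .0067
    p,o=pose(lev,dt=.0295); env.move_straight(p,o,.03 if f<10 else .015); F,f=force(env,tang(lev)); f+=b@tang(lev)
    log.append((round(lev,3),round(f,1)))
    if f>=15.2:
        env.dwell(.15); f=force(env,tang(lev),8)[1]+b@tang(lev); log.append(("steady",round(f,1)))
        if f>=14.9: break
print(log,env.get_obs()["clock"],np.round(F-b,1))
E
```

```text
[(0.173, np.float64(1.4)), (0.187, np.float64(2.8)), (0.2, np.float64(3.5)), (0.213, np.float64(3.5)), (0.227, np.float64(0.4)), (0.24, np.float64(1.7)), (0.253, np.float64(2.8)), (0.266, np.float64(4.9)), (0.28, np.float64(5.5)), (0.293, np.float64(6.5)), (0.306, np.float64(4.9)), (0.32, np.float64(4.6)), (0.333, np.float64(6.0)), (0.346, np.float64(6.9)), (0.359, np.float64(7.9)), (0.373, np.float64(4.5)), (0.386, np.float64(3.7)), (0.399, np.float64(7.1)), (0.413, np.float64(8.3)), (0.426, np.float64(9.2)), (0.439, np.float64(10.4)), (0.446, np.float64(8.3)), (0.459, np.float64(10.1)), (0.466, np.float64(9.7)), (0.479, np.float64(12.6)), (0.486, np.float64(12.6)), (0.493, np.float64(14.0)), (0.499, np.float64(14.1)), (0.506, np.float64(14.8)), (0.513, np.float64(15.5)), ('steady', np.float64(15.5))] 18.1667 [ 3.  16.1  0.5]
```

```bash
python3 - <<'E'
from workcell import env
from h import *
b=np.array([-.32,-.006,-.258]); lev=.513; log=[]; f0=15.5
for _ in range(6):
    lev+=.0033
    p,o=pose(lev,dt=.0295); env.move_straight(p,o,.015); f=force(env,tang(lev))[1]+b@tang(lev)
    log.append((round(lev,4),round(f,1)))
    if f>16.5 or f<f0-1.2: break
    f0=max(f,f0)
print(log,env.get_obs()["clock"])
E
```

```text
[(0.5163, np.float64(16.0)), (0.5196, np.float64(16.7))] 18.8
```

```bash
python3 - <<'E'
from workcell import env
from h import *
b=np.array([-.32,-.006,-.258]); lev=.5196; log=[]
while lev>.38:
    lev-=.0067
    p,o=pose(lev,dt=.0295); env.move_straight(p,o,.03); f=force(env,tang(lev),3)[1]+b@tang(lev)
    log.append((round(lev,4),round(f,1)))
    if len(log)>2 and log[-1][1]<.6 and log[-2][1]<.6: break
print(log)
p,o=pose(lev,dt=.0295-.012); env.move_straight(p,o,.05); env.dwell(1.0)
print(lev,force(env,tang(lev),5)[0]-b,env.get_obs()["clock"])
c=env.camera("top"); cv2.imwrite("pics/top2.png",cv2.resize(c["img"][150:300,200:400],None,fx=4,fy=4,interpolation=cv2.INTER_CUBIC))
E
```

```text
[(0.5129, np.float64(15.2)), (0.5062, np.float64(13.7)), (0.4995, np.float64(13.3)), (0.4928, np.float64(12.8)), (0.4861, np.float64(12.0)), (0.4794, np.float64(11.9)), (0.4727, np.float64(11.3)), (0.466, np.float64(9.0)), (0.4593, np.float64(7.4)), (0.4526, np.float64(5.4)), (0.4459, np.float64(2.6)), (0.4392, np.float64(-0.1)), (0.4325, np.float64(0.1))]
0.43250000000000005 [0.11580051 0.14081047 0.29936355] 24.175
```

View pics/top2.png

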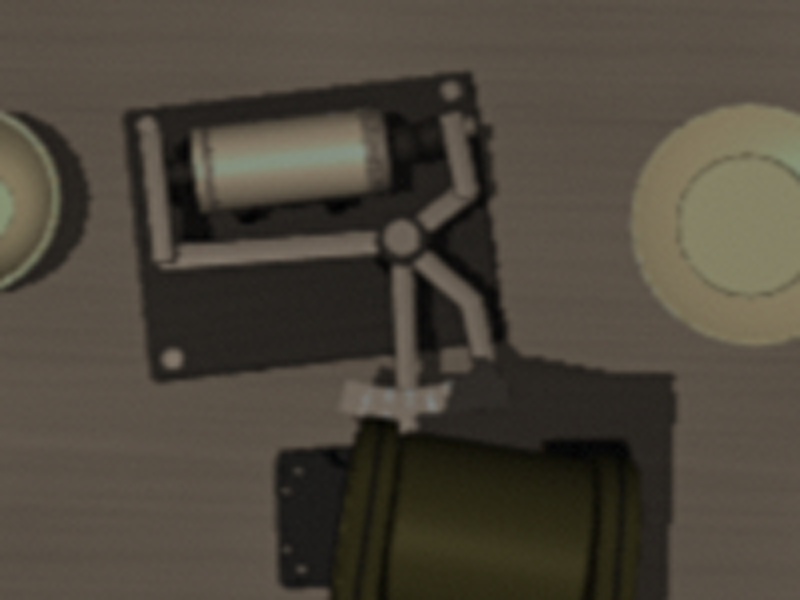

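```bash
python3 - <<'E'
from workcell import env
from h import *
b=np.array([-.32,-.006,-.258]); L=.4395
def rep(s,l):
    F,f=force(env,tang(l),4); F=F-b; g=env.get_obs(); print(s,"tang %.1f z %.1f"%(-F@tang(l),F[2]),"w %.4f grip %.1f t %.1f"%(g["gripper_width"],g["grip_force"],g["clock"]))
    return F
p,o=pose(L); env.move_straight(p,o,.06); rep("centre",L)
env.close(5); rep("close5",L)
env.close(25); rep("close25",L)
p,o=pose(L+.025); env.move_straight(p,o,.03); rep("unload",L+.025)
for dz in(3,6,8,9.3):
    p,o=pose(L+.025,z=.08-dz/1e3); env.move_straight(p,o,.03); F=rep(f"down{dz}",L+.025)
    if abs(F[2])>25: break
E
```

```text
centre tang 0.0 z 0.2 w 0.0950 grip 0.0 t 24.7
close5 tang -1.1 z 0.4 w 0.0356 grip 5.0 t 25.8
close25 tang -2.4 z 0.4 w 0.0347 grip 25.0 t 26.0
unload tang 5.9 z 1.1 w 0.0346 grip 25.0 t 26.4
down3 tang 5.9 z 2.6 w 0.0344 grip 25.0 t 26.7
down6 tang 8.0 z 3.0 w 0.0345 grip 25.0 t 27.0
down8 tang 8.2 z 4.1 w 0.0347 grip 25.0 t 27.3
down9.3 tang 8.0 z 4.7 w 0.0348 grip 25.0 t 27.6
```

```bash
python3 - <<'E'
from workcell import env
from h import *
b=np.array([-.32,-.006,-.258]); log=[]
for l in np.r_[np.arange(.44,.03,-.027),.015,.0]:
    p,o=pose(l,z=.0707); env.move_straight(p,o,.06); F,f=force(env,tang(l),2); F=F-b
    log.append((round(l,3),round(-F@tang(l),1),round(F[2],1)))
    if -F@tang(l)<-12 or abs(F[2])>20: break
print(log,env.get_obs()["clock"],env.get_obs()["gripper_width"])
E
```

```text
[(np.float64(0.44), np.float64(6.4), np.float64(4.4)), (np.float64(0.413), np.float64(4.9), np.float64(4.8)), (np.float64(0.386), np.float64(4.9), np.float64(4.5)), (np.float64(0.359), np.float64(2.8), np.float64(5.1)), (np.float64(0.332), np.float64(1.8), np.float64(4.7)), (np.float64(0.305), np.float64(1.8), np.float64(4.2)), (np.float64(0.278), np.float64(1.9), np.float64(4.9)), (np.float64(0.251), np.float64(0.4), np.float64(4.5)), (np.float64(0.224), np.float64(1.4), np.float64(4.6)), (np.float64(0.197), np.float64(0.7), np.float64(4.9)), (np.float64(0.17), np.float64(1.4), np.float64(4.5)), (np.float64(0.143), np.float64(1.8), np.float64(5.0)), (np.float64(0.116), np.float64(1.8), np.float64(4.5)), (np.float64(0.089), np.float64(1.8), np.float64(4.8)), (np.float64(0.062), np.float64(1.6), np.float64(4.7)), (np.float64(0.035), np.float64(0.9), np.float64(4.4)), (np.float64(0.015), np.float64(0.9), np.float64(5.5)), (np.float64(0.0), np.float64(-6.1), np.float64(4.9))] 32.7417 0.034596573752921016
```

```bash
python3 - <<'E'
from workcell import env
from h import *
p,o=pose(.005,z=.080); env.move_straight(p,o,.05); env.open(); env.dwell(.2)
p,o=pose(.005,z=.25); env.move_straight(p,o,.12)
env.move_pose([.3,-.35,.3],[180,0,0]); env.dwell(.3)
c=env.camera("top"); cv2.imwrite("pics/top3.png",cv2.resize(c["img"][110:310,150:430],None,fx=2.8,fy=2.8,interpolation=cv2.INTER_CUBIC)); print(env.get_obs()["clock"])
E
```

```text
37.9917
```

View pics/top3.png

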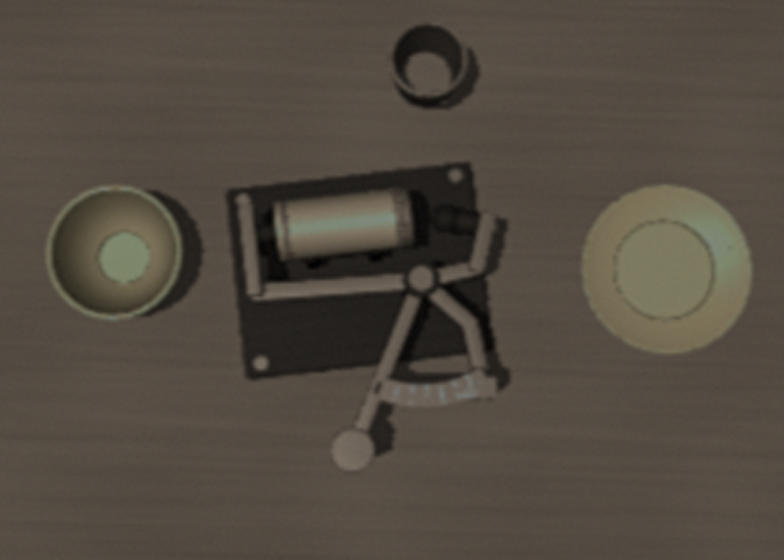

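The clamp is fully open again: the thumb pad sits at (276, 271) in the full image, where it started. The cap is in and the dishes have not moved.

```bash
python3 -c "
from workcell import env
print(env.hand_in())"
```

```text
the job is handed in; nothing more can be done
None
```

I handed the job in at about 38 s, with no verdict returned. By feel, the cap went home and the ratchet alone held it at about 15–20 N (estimated) for over a second. The ratchet was then freed and the clamp left fully open, with the dishes unmoved.

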